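# Lock a hammer-head shelf divider into a slotted pantry rail

### The arm

A 6-joint arm with a two-finger parallel gripper is mounted at the origin on the work surface. World frame = base frame: x ahead of the robot, y to its left, z up, the work surface at z = 0. Lengths are in m, angles in rad, forces in N, time in s.
With the tool pointing down it reaches from about 0.275 to 0.75 m from the base axis. Payload 10.2 kg.
Tool frame: the origin (TCP) lies at the very end of the fingers, on their centre line; the grasp point (between the pads) lies 19 mm behind it; z points along the fingers, y is the line along which they close (so a half turn about z gives the same grasp; the last joint's range is limited). The gripper opens to 85 mm and grips with 20 to 120 N. Pads are 22 mm wide; open, the fingers measure 114 mm over their backs; the gripper's body (76 mm by 85 mm) begins 54 mm behind the grasp point. The pads swing forward as they close: fully open they stand 13 mm farther back than shut.
Start: joints at [-1.381, 0.313, 1.498, -0, 1.331, -0.223], TCP at [0.211, -0.481, 0.231] pointing down, gripper open.
Joint ranges: [-2.94, 2.94], [-0.97, 2.17], [0.19, 2.56], [-1.23, 4.37], [0.02, 3.11], [-2.88, 2.88]. Speed limits (rad/s): [2.39, 2.39, 3.01, 3.14, 3.14, 3.14].

### API

Orientations are given as a rotation vector (axis times angle).
In Python, from plant import monitor, viewer, job gives the robot as it stands.
- The arm moves only by the tool send_rows, never from a script. Its argument "rows" is a list of rows, each an object with "xyz": the shift along the tool's x, y, z scaled (see below), a list of three; "delta_rot": the turn, a rotation vector about the tool's x, y, z scaled (see below), a list of three; "fingers": the closure, from 0 (fully open) to 1 (shut). A call has 1 to 20 rows; each row is the pose to reach, as a shift and turn from the pose commanded when the call began, along the tool's axes at that moment; what a row does not reach only later rows make up. The controller multiplies each number of a shift by 0.2 m and each number of a turn by pi/2 rad. A row lasts 1/8 s, in which the tool goes at most 62.5 mm and 10.7 degrees, less where a joint would pass 70% of its speed; a pose out of reach is approached as far as the arm can. A call with a number of a shift or a turn outside -1 to 1 is refused whole. A call with a gripper value outside its range is refused whole. The fingers move at their own pace and stop on an object; the grip force is fixed at half the most. Time passes only in rows, so rows that repeat a pose let the fingers close. It gives the time, the measured TCP pose, the force, the opening and the grip force at its end, in the units of the state.
- monitor.get_obs(): the state, without advancing time (a new reading comes with each control period).
- viewer.read_camera(name): name is "side" or "top"; returns a dict with "pixels" (384x512x3 uint8, blue, green, red), "intrinsics" (3x3 intrinsics, pixels), "k1" (the pictures are not rectified: a ray, as slopes to the right and down, at radius r is drawn at 1 + k1 r^2 times it, then the intrinsics apply), "rvec" (rotation vector, rad) and "tvec" (3), from world to camera coordinates, as OpenCV has them. Camera axes: x right, y down, z forward; pixel columns grow to the right and rows downward; lengths in m; the calibration is good to about 2 mm. A picture is of the moment at which its call begins. There is no depth.
- job.sign_off(): hands the job in; it is judged then, once.
The state is a dict: "time_s": time; "q": joint angles; "joint_velocities": joint speeds; "effort": joint torques, N m; "tcp_pos": TCP position; "orientation": TCP orientation; "force": force on the tool from outside, world axes, zero at the start; "moment": the same for the moment, N m; "width": opening from 0.0 (shut) to 1.0 (fully open); "grip_force": force on a finger pad.
Only numpy, scipy, OpenCV 4.12 (cv2) and the standard library are available. Lean on these libraries where they do the work, as an engineer would, in place of code of your own. Each camera call takes 0.05 s, during which the arm holds its last target. There are 200 camera calls.

### The job

Fit the orange divider into the slotted rail on the pantry shelf, near the middle of the rail: pass its steel hammer head down through the slot, push it down against the springy strip inside, turn it a quarter turn so that the head catches under both lips, and let go so that it stands there upright, locked crosswise to the slot. Feel for the slot gently, never pressing the divider on the rail with more than about 25 N, and leave the canister, yellow containers, salt shaker and scoop where they are.

Things in the scene. Friction and masses are not known exactly. Their poses are not given: they have to be found in the camera images.
- divider_mid (a point): Centre of the loose orange divider, half-way up (32 mm above its underside). z up; x along the long side of both its hammer head and its grip. It starts standing upright on its head on the white shelf board, whose top is 40 mm above the work surface. The same after a half turn about z.
- divider: The divider, origin at the centre of its underside, axes as divider_mid. From below: steel hammer head 36 (x) x 14 (y) x 7 (z) mm; round steel neck 11 mm across, up to 24 mm; orange plastic grip block 46 (x) x 18 (y) mm, from 24 to 64 mm. About 0.12 kg, heaviest at the head.
- rail_base: Fixed black base plate of the slotted rail, 92 (x) x 230 (y) x 3 mm, on the white board; origin at the centre of its underside, z up, y along the rail. On it lies an aluminium channel 200 mm long (y), 57 mm wide, slot upward. The channel floats: its slot runs along y anywhere from x = -14 to +14 mm, not measured: see or feel it. Over 8 N sideways shifts it.
- lip_level (a point): Point of the base plate's frame (same axes) 36 mm above its origin: the height of the lip tops, over the middle of the base plate, not of the floating slot. The slot is 17 mm wide (x). Each lip is 20 mm wide and 5 mm thick (underside 31 mm above the base's origin). The channel is 51 mm wide inside. Soft rubber feet let it sink 1 mm per 6 N pressed on it (at most 5 mm).
- strip_level (a point): Point of the base plate's frame 27 mm above its origin: top of the springy black strip in the channel. It yields down 10 mm (4 N at first, 0.8 N more per mm), then stops hard. The head can turn only with its underside pushed below 24 mm over the base's origin (best about 20, some 9 N). Let go, the strip lifts the turned head against the lips: underside at 24, divider_mid at 56 mm.
- canister: White ceramic canister with a bamboo lid, 92 mm across, 94 mm high, origin at the centre of its underside; leave alone.
- containers: Stack of two yellow snap-lid containers clipped together, 92 (x) x 124 (y) x 90 mm high, origin at the centre of the underside; leave alone.
- shaker: Closed glass salt shaker, 48 mm across, 75 mm high, origin at the centre of its underside; leave alone.
- scoop: Stainless steel scoop, pan 80 x 52 x 34 mm to +x of the origin, handle 100 mm to -x; lying on the shelf; leave alone.
Not all that is in view belongs to the job. Leave any pink look-alike of the divider alone.

How it is judged:
On the way, in this order (a step that is already met when the one before it is completed fails the run):
1. the hammer head has passed down into the slot, lying along it (x of divider_mid in the frame of rail_base between -0.018 and 0.018 m and y of divider_mid in the frame of rail_base between -0.05 and 0.05 m and angle between the x axis of divider_mid and the y axis of rail_base, either way round below 0.35 rad and z of divider_mid in the frame of rail_base below 0.0615 m), for 0.1 s.
2. the head is turned crosswise below the lips (x of divider_mid in the frame of rail_base between -0.018 and 0.018 m and y of divider_mid in the frame of rail_base between -0.05 and 0.05 m and angle between the x axis of divider_mid and the x axis of rail_base, either way round below 0.26 rad and z of divider_mid in the frame of rail_base between 0.046 and 0.0576 m), for 0.2 s.
At the end, for the whole second after the job is handed in: The divider stands in the rail within 50 mm of its middle, head crosswise to the slot within 15 degrees, held up under the lips (its centre 53 to 57.6 mm above the rail base's underside), upright within 7 degrees, at rest and released (all of step 2 and angle between divider_mid's own z axis and vertical below 0.12 rad and linear speed of divider below 0.02 m/s and angular speed of divider below 0.2 rad/s and height (world z) of divider_mid above 0.093 m); the robot touches nothing.
It fails at once if the divider is pressed or pulled against the rail with more than 25 N (contact force between divider and rail_base above 25 N).
It fails at once if the canister is moved more than 15 mm or tipped (distance of canister from where it was at the start of the episode above 0.015 m or angle between canister's own z axis and vertical above 0.25 rad).
It fails at once if the containers is moved more than 15 mm or tipped (distance of containers from where it was at the start of the episode above 0.015 m or angle between containers's own z axis and vertical above 0.25 rad).
It fails at once if the shaker is moved more than 15 mm or tipped (distance of shaker from where it was at the start of the episode above 0.015 m or angle between shaker's own z axis and vertical above 0.25 rad).
It fails at once if the scoop is moved more than 15 mm or tipped (distance of scoop from where it was at the start of the episode above 0.015 m or angle between scoop's own z axis and vertical above 0.25 rad).
It also fails if it takes over 64 s, if anything falls off the work surface, if the arm or the gripper's body presses on something with over 40 N, if the wrist force passes 120 N, or if a joint passes its speed limit or range.

## Working session

There is one attempt and no reset: what is moved stays moved. The work goes in short steps, Python scripts to look and compute and a tool call to move; the robot and the scene stay as the last step left them, time stands still between calls to the robot, and variables do not carry over. Pictures are saved under pics/ and viewed, at most 10 in all, crops included, and the job is handed in when it is done.

Besides the shell and the picture viewer there is one more tool, called after "Emit:" as a command line: name --argument value ..., lists and objects as JSON in quotes. send_rows: Moves the arm, as the interface text tells. Its arguments: {"type":"object","properties":{"rows":{"type":"array","items":{"type":"object","properties":{"xyz":{"type":"array","items":{"type":"number"}},"delta_rot":{"type":"array","items":{"type":"number"}},"fingers":{"type":"number"}}}}},"required":["rows"]}

```bash
mkdir -p pics; cat > h.py <<'E'
import numpy as np,cv2
from plant import monitor,viewer,job
def shot(n,f=None):
    c=viewer.read_camera(n)
    if f: cv2.imwrite('pics/'+f,c['pixels'])
    return c
def ray(c,uv):
    K=np.array(c['intrinsics']);k=float(c['k1'])
    uv=np.atleast_2d(np.array(uv,float))
    p=cv2.undistortPoints(uv[:,None],K,np.array([k,0,0,0.])).reshape(-1,2)
    R=cv2.Rodrigues(np.array(c['rvec'],float))[0];t=np.array(c['tvec'],float).reshape(3)
    d=np.c_[p,np.ones(len(p))]@R
    return -R.T@t,d
def onz(c,uv,z):
    o,d=ray(c,uv); s=(z-o[2])/d[:,2]
    return o+s[:,None]*d
E
python3 - <<'E'
from h import *
a=shot('side','s0.png');b=shot('top','t0.png')
cv2.imwrite('pics/both.png',cv2.resize(np.vstack([a['pixels'],b['pixels']]),(400,600)))
for c in(a,b):print(ray(c,[[256,192]]),c['k1'],c['intrinsics'][0][0])
print(monitor.get_obs())
E
```

```text
(array([ 0.42968663, -0.49939546,  0.67403983]), array([[ 0.11884223,  0.65603689, -0.74536297]])) -0.1009927731413657 353.1926337858618
(array([0.41781145, 0.05442422, 1.17255412]), array([[ 0.09990978,  0.01407265, -0.99504683]])) 0.0398783071409507 402.7356943672108
{'time_s': 0.1, 'q': array([-1.38141132e+00,  3.13432887e-01,  1.49835914e+00, -8.44329496e-06,
        1.33101987e+00, -2.23408498e-01]), 'joint_velocities': array([ 0.00089686, -0.00034138, -0.00184301, -0.0011978 ,  0.00071341,
       -0.0003863 ]), 'effort': array([ 2.60669265e-03, -4.12900901e+01, -2.60142249e+01, -2.60671432e-04,
        2.99431093e-03,  8.61402725e-06]), 'tcp_pos': array([ 0.21055186, -0.48067444,  0.23077318]), 'orientation': array([-3.07372056e+00, -6.43573840e-01, -1.96919809e-05]), 'force': array([ 0.33884334, -0.54205213, -0.14422272]), 'moment': array([-0.00684465,  0.00823069,  0.02534492]), 'grip_force': 0.0, 'width': 1.0019121984423194}
```

View pics/s0.png

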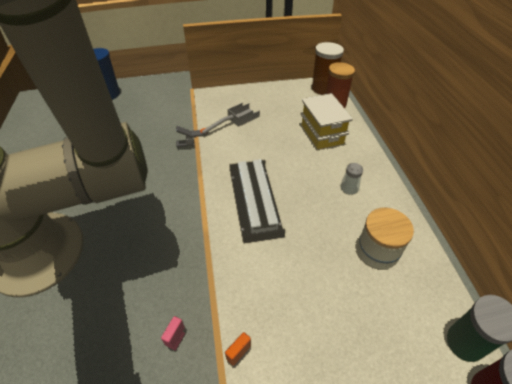

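View pics/t0.png

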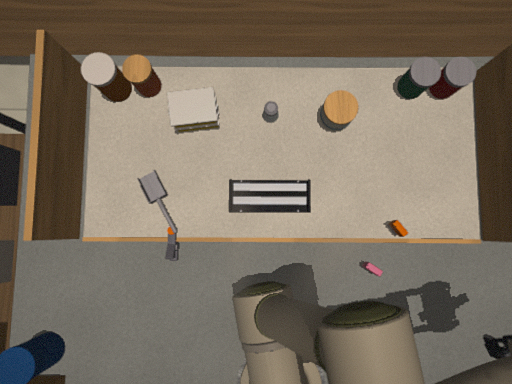

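The pictures show these:
- **Divider:** orange block at side (238,348) and top (400,228), standing on the white board.
- **Pink look-alike:** side (173,333) and top (372,268), on the grey floor, so not the one meant.
- **Orange mark:** top (171,230), on the scoop's handle, so not the divider either.
- **Rail:** side (257,200) and top (270,196).

I'll confirm the divider in a crop and measure it.

```bash
python3 - <<'E'
from h import *
S=shot('side');T=shot('top')
def comp(m,near):
    n,l,s,ce=cv2.connectedComponentsWithStats(m.astype(np.uint8))
    i=min((i for i in range(1,n) if s[i,4]>15),key=lambda i:np.hypot(*(ce[i]-near)))
    return l==i,ce[i],s[i]
for c,near,nm in((S,(238,348),'s'),(T,(400,228),'t')):
    hsv=cv2.cvtColor(c['pixels'],cv2.COLOR_BGR2HSV)
    m=(hsv[...,0]>4)&(hsv[...,0]<14)&(hsv[...,1]>190)&(hsv[...,2]>90)
    k,ce,st=comp(m,near)
    v,u=np.nonzero(k)
    W=onz(c,np.c_[u,v],0.104)[:,:2]
    print(nm,ce,st,'mean@.104',W.mean(0),'rect',cv2.minAreaRect((W*1000).astype(np.float32)))
    V=hsv[...,2][k]; print('V hist',np.histogram(V,6))
    br=k&(hsv[...,2]>np.percentile(V,60)); 
# triangulate grip centre (grip centroid z ~0.084)
# rail: black pixels and bright strips
for c,near,nm,box in((S,(257,200),'s',(225,290,150,250)),(T,(270,196),'t',(222,318,172,220))):
    hsv=cv2.cvtColor(c['pixels'],cv2.COLOR_BGR2HSV)
    z=np.zeros(hsv.shape[:2],bool);z[box[2]:box[3],box[0]:box[1]]=1
    bl=z&(hsv[...,2]<75)
    k,ce,st=comp(bl,near)
    v,u=np.nonzero(k); W=onz(c,np.c_[u,v],0.043)[:,:2]*1000
    print(nm,'base',cv2.minAreaRect(W.astype(np.float32)),st)
    hull=np.zeros(z.shape,np.uint8);cv2.fillConvexPoly(hull,cv2.convexHull(np.c_[u,v].astype(np.int32)),1)
    al=(hull>0)&(hsv[...,2]>125)
    n,l,s,cc=cv2.connectedComponentsWithStats(al.astype(np.uint8))
    for i in range(1,n):
        if s[i,4]>30:
            v,u=np.nonzero(l==i);W=onz(c,np.c_[u,v],0.076)[:,:2]*1000
            print('  lip',s[i],cv2.minAreaRect(W.astype(np.float32)))
a=cv2.resize(S['pixels'][310:384,150:280],(520,296),interpolation=cv2.INTER_CUBIC)
b=cv2.resize(T['pixels'][170:290,220:430],(520,296),interpolation=cv2.INTER_CUBIC)
cv2.imwrite('pics/c1.png',np.vstack([a,b]))
E
```

```text
s [237.3028169 346.0528169] [226 333  24  27 284] mean@.104 [ 0.43413571 -0.31343262] rect ((434.5081481933594, -313.0986633300781), (43.557037353515625, 16.095518112182617), 39.075531005859375)
V hist (array([  4,  11,  14,  13,  34, 208]), array([123. , 138.5, 154. , 169.5, 185. , 200.5, 216. ]))
t [403.05 231.95] [400 228   7   8  20] mean@.104 [ 0.42150681 -0.31746955] rect ((421.38665771484375, -317.33697509765625), (14.441500663757324, 15.097371101379395), 44.2540397644043)
V hist (array([ 2,  1,  0,  1,  2, 14]), array([110.        , 125.83333333, 141.66666667, 157.5       ,
       173.33333333, 189.16666667, 205.        ]))
s base ((523.262451171875, 53.97620391845703), (37.796085357666016, 209.04383850097656), 2.850458860397339) [248 163  25  66 353]
  lip [250 180  11  47 173] ((513.16015625, -0.361175537109375), (134.061767578125, 12.497160911560059), 88.55443572998047)
  lip [259 185  13  40  89] ((536.0645141601562, -10.193981170654297), (6.396214008331299, 114.6218032836914), 2.176778554916382)
t base ((521.674560546875, 33.63825225830078), (87.64469146728516, 226.14073181152344), 0.2728264331817627) [ 229  180   81   32 1099]
  lip [233 183  73   8 572] ((543.2392578125, 34.38520812988281), (19.30793571472168, 197.3872833251953), 0.27247753739356995)
  lip [233 197  74   8 546] ((504.77801513671875, 32.92521667480469), (19.169506072998047, 199.40089416503906), 0.27140507102012634)
```

View pics/c1.png

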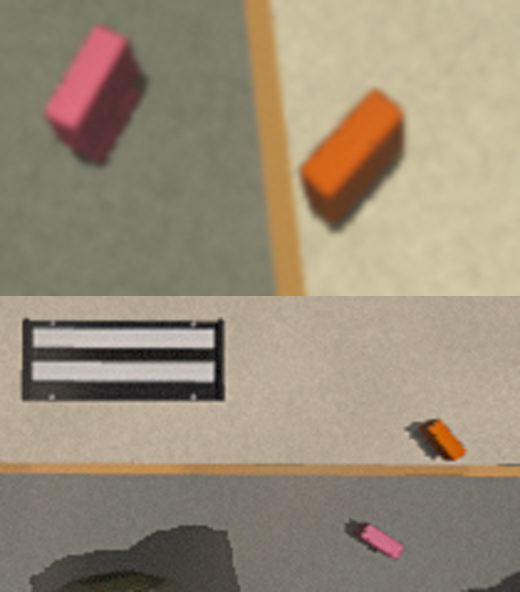

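The crop confirms the upright orange block on the board (full image, side about (238,348), top about (400,228)), long side at about 39°. The pink one lies off the board.

```bash
cat >> h.py <<'E'
from scipy.spatial.transform import Rotation as Ro
def plan(pos,yaw_deg,base=None):
    """scaled row values from the present pose to world pos, tool down with tool x at yaw"""
    o=monitor.get_obs() if base is None else base
    R0=Ro.from_rotvec(o['orientation']);y=np.radians(yaw_deg)
    R1=Ro.from_matrix(np.c_[[np.cos(y),np.sin(y),0],[np.sin(y),-np.cos(y),0],[0,0,-1]])
    d=R0.inv().apply(np.array(pos)-o['tcp_pos'])/0.2
    r=(R0.inv()*R1).as_rotvec()/(np.pi/2)
    print('xyz',d.round(4),'rot',r.round(4))
def st():
    o=monitor.get_obs();X=Ro.from_rotvec(o['orientation']).as_matrix()
    print('t %.2f'%o['time_s'],'tcp',o['tcp_pos'].round(4),'yaw %.2f'%np.degrees(np.arctan2(X[1,0],X[0,0])),'tilt',X[:2,2].round(4),'F',o['force'].round(2),'M',o['moment'].round(2),'w %.3f g %.1f'%(o['width'],o['grip_force']),'q6 %.2f'%o['q'][5])
E
python3 - <<'E'
from h import *
for n,box in(('side',(215,260,325,375)),('top',(388,415,215,242))):
    c=shot(n);hsv=cv2.cvtColor(c['pixels'],cv2.COLOR_BGR2HSV)
    z=np.zeros(hsv.shape[:2],bool);z[box[2]:box[3],box[0]:box[1]]=1
    m=z&(hsv[...,0]<16)&(hsv[...,1]>185)&(hsv[...,2]>(185 if n=='side' else 60))
    v,u=np.nonzero(m);W=onz(c,np.c_[u,v],.104 if n=='side' else .095)[:,:2]*1000
    print(n,m.sum(),W.mean(0),cv2.minAreaRect(W.astype(np.float32)))
plan([.434,-.313,.15],39)
E
```

```text
side 240 [ 434.54880902 -311.87995147] ((434.8580627441406, -311.6368408203125), (41.48562240600586, 14.275330543518066), 39.0145263671875)
top 121 [ 430.7085188  -310.81267443] ((430.84515380859375, -309.26983642578125), (43.955848693847656, 22.22280502319336), 37.45229721069336)
xyz [ 1.3596 -0.3202  0.4058] rot [-3.000e-04 -1.000e-04 -1.705e-01]
```

Emit:
send_rows --rows '[{"xyz": [0.3,-0.1,0.1],"delta_rot": [0,0,-0.06],"fingers": 0},{"xyz": [0.6,-0.15,0.2],"delta_rot": [0,0,-0.12],"fingers": 0},{"xyz": [0.9,-0.22,0.3],"delta_rot": [0,0,-0.17],"fingers": 0},{"xyz": [1.0,-0.24,0.3],"delta_rot": [0,0,-0.17],"fingers": 0},{"xyz": [1.0,-0.24,0.3],"delta_rot": [0,0,-0.17],"fingers": 0},{"xyz": [1.0,-0.24,0.3],"delta_rot": [0,0,-0.17],"fingers": 0}]'

```text
time_s: 1.05
tcp_pos: [0.3741, -0.3573, 0.1715]
orientation: [2.962, 1.047, -0.0]
force: [-0.0, 0.9, -0.1]
width: 0.999
grip_force: 0.0
```

```bash
python3 - <<'E'
from h import *
st();plan([.433,-.312,.12],39);plan([.433,-.312,.068],39)
E
```

```text
t 1.05 tcp [ 0.3741 -0.3573  0.1715] yaw 38.93 tilt [-0.     -0.0004] F [-0.01  0.92 -0.15] M [-0.03  0.04 -0.03] w 0.999 g 0.0 q6 -0.10
xyz [0.3715 0.0089 0.2572] rot [ 0.0002  0.0002 -0.0008]
xyz [0.3716 0.0088 0.5172] rot [ 0.0002  0.0002 -0.0008]
```

Emit:
send_rows --rows '[{"xyz": [0.2,0.005,0.13],"delta_rot": [0,0,0],"fingers": 0},{"xyz": [0.37,0.009,0.26],"delta_rot": [0,0,0],"fingers": 0},{"xyz": [0.37,0.009,0.26],"delta_rot": [0,0,0],"fingers": 0},{"xyz": [0.37,0.009,0.4],"delta_rot": [0,0,0],"fingers": 0},{"xyz": [0.37,0.009,0.51],"delta_rot": [0,0,0],"fingers": 0},{"xyz": [0.37,0.009,0.51],"delta_rot": [0,0,0],"fingers": 0},{"xyz": [0.37,0.009,0.51],"delta_rot": [0,0,0],"fingers": 0.6},{"xyz": [0.37,0.009,0.51],"delta_rot": [0,0,0],"fingers": 1},{"xyz": [0.37,0.009,0.51],"delta_rot": [0,0,0],"fingers": 1},{"xyz": [0.37,0.009,0.51],"delta_rot": [0,0,0],"fingers": 1},{"xyz": [0.37,0.009,0.51],"delta_rot": [0,0,0],"fingers": 1},{"xyz": [0.37,0.009,0.51],"delta_rot": [0,0,0],"fingers": 1}]'

```text
time_s: 2.55
tcp_pos: [0.4334, -0.3118, 0.0698]
orientation: [2.961, 1.047, 0.0]
force: [0.0, 0.5, 4.8]
width: 0.2
grip_force: 59.3
```

```bash
python3 - <<'E'
from h import *
st()
S=shot('side');T=shot('top')
a=cv2.resize(S['pixels'][270:384,160:310],(600,456),interpolation=cv2.INTER_CUBIC)
cv2.imwrite('pics/g1.png',a)
E
```

```text
t 2.55 tcp [ 0.4334 -0.3118  0.0698] yaw 38.96 tilt [ 0.0004 -0.0006] F [0.03 0.54 4.82] M [0.07 0.22 0.01] w 0.200 g 59.3 q6 0.05
```

View pics/g1.png

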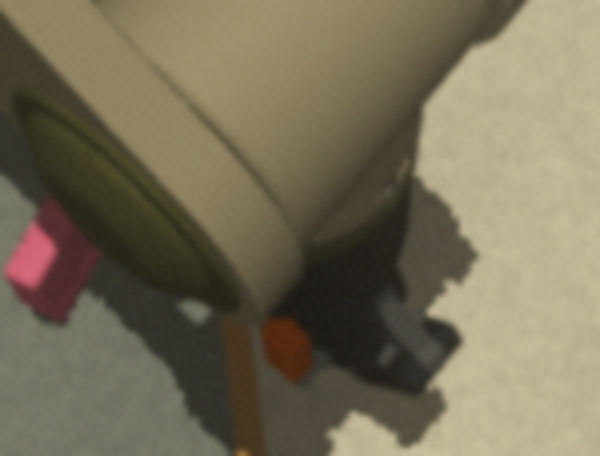

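The divider is gripped at 17 mm, its given thickness. Next I lift it and carry it over the rail.

Emit:
send_rows --rows '[{"xyz": [0,0,-0.1],"delta_rot": [0,0,0],"fingers": 1},{"xyz": [0,0,-0.25],"delta_rot": [0,0,0],"fingers": 1},{"xyz": [0,0,-0.4],"delta_rot": [0,0,0],"fingers": 1},{"xyz": [0,0,-0.5],"delta_rot": [0,0,0],"fingers": 1},{"xyz": [0,0,-0.5],"delta_rot": [0,0,0],"fingers": 1}]'

```text
time_s: 3.28
tcp_pos: [0.4335, -0.3119, 0.17]
orientation: [2.96, 1.047, 0.001]
force: [0.1, 0.1, -1.3]
width: 0.202
grip_force: 58.6
```

```bash
python3 - <<'E'
from h import *
st();plan([.524,.034,.17],90)
E
```

```text
t 3.27 tcp [ 0.4335 -0.3119  0.17  ] yaw 38.96 tilt [ 0.0013 -0.0015] F [ 0.09  0.09 -1.34] M [-0.02 -0.01 -0.02] w 0.202 g 58.6 q6 0.05
xyz [ 1.439  -1.0603 -0.0021] rot [ 1.200e-03  5.000e-04 -5.671e-01]
```

Emit:
send_rows --rows '[{"xyz": [0.2,-0.15,0],"delta_rot": [0,0,-0.08],"fingers": 1},{"xyz": [0.4,-0.3,0],"delta_rot": [0,0,-0.16],"fingers": 1},{"xyz": [0.6,-0.45,0],"delta_rot": [0,0,-0.24],"fingers": 1},{"xyz": [0.8,-0.6,0],"delta_rot": [0,0,-0.32],"fingers": 1},{"xyz": [0.9,-0.7,0],"delta_rot": [0,0,-0.4],"fingers": 1},{"xyz": [0.95,-0.72,0],"delta_rot": [0,0,-0.45],"fingers": 1},{"xyz": [0.95,-0.72,0],"delta_rot": [0,0,-0.45],"fingers": 1}]'

```text
time_s: 4.15
tcp_pos: [0.4901, -0.0795, 0.1681]
orientation: [-2.414, -2.007, 0.002]
force: [0.4, -0.1, -0.9]
width: 0.202
grip_force: 58.8
```

```bash
python3 - <<'E'
from h import *
st();plan([.524,.034,.13],90)
E
```

```text
t 4.15 tcp [ 0.4901 -0.0795  0.1681] yaw 79.48 tilt [-0.0019  0.0008] F [ 0.37 -0.08 -0.91] M [ 0.02 -0.    0.03] w 0.202 g 58.8 q6 -0.21
xyz [0.5887 0.0635 0.1904] rot [-0.0013 -0.0004 -0.1169]
```

Emit:
send_rows --rows '[{"xyz": [0.2,0.02,0.05],"delta_rot": [0,0,-0.06],"fingers": 1},{"xyz": [0.4,0.04,0.1],"delta_rot": [0,0,-0.117],"fingers": 1},{"xyz": [0.589,0.063,0.19],"delta_rot": [0,0,-0.117],"fingers": 1},{"xyz": [0.589,0.063,0.19],"delta_rot": [0,0,-0.117],"fingers": 1},{"xyz": [0.589,0.063,0.19],"delta_rot": [0,0,-0.117],"fingers": 1}]'

```text
time_s: 4.78
tcp_pos: [0.5242, 0.0325, 0.131]
orientation: [-2.223, -2.219, 0.001]
force: [-0.6, 0.4, -1.0]
width: 0.202
grip_force: 58.8
```

```bash
python3 - <<'E'
from h import *
S=shot('side','r_s.png');T=shot('top')
a=cv2.resize(S['pixels'][140:260,200:320],(400,400),interpolation=cv2.INTER_CUBIC)
b=cv2.resize(T['pixels'][150:240,220:330],(400,327),interpolation=cv2.INTER_CUBIC)
im=np.zeros((400,800,3),np.uint8);im[:,:400]=a;im[:327,400:]=b
cv2.imwrite('pics/r1.png',im);st()
E
```

```text
t 4.88 tcp [0.5244 0.0322 0.1315] yaw 89.86 tilt [ 0.0003 -0.0002] F [ 0.05 -0.02 -1.28] M [-0.02 -0.02  0.  ] w 0.207 g 58.8 q6 -0.16
```

View pics/r1.png

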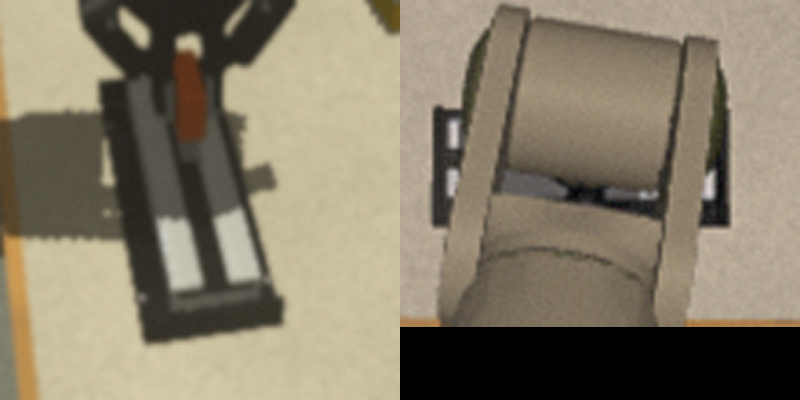

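The side view shows the divider over the slot at crop (190,100), with the lit lips and dark slot around crop (215,250). I'll measure the slot and the grip in the same view, so the calibration error cancels.

```bash
python3 - <<'E'
from h import *
c=shot('side');im=c['pixels'].astype(float);g=im.mean(2)
def cross(p,u0,lev):
    return [u0+i+(lev-p[i])/(p[i+1]-p[i]) for i in range(len(p)-1) if (p[i]-lev)*(p[i+1]-lev)<0]
R=[]
for v in range(206,226,2):
    e=cross(g[v,240:285],240,110 if v<0 else 105)
    X=onz(c,[[u,v] for u in e],.076)
    print(v,np.round(e,1),(X[:,0]*1000).round(1),(X[:,1]*1000).round(0)[:1])
o=im[...,2]-im[...,0]
for v in range(160,184,2):
    e=cross(o[v,245:275],245,45)
    oo,d=ray(c,[[u,v] for u in e]) if e else (0,[])
    if e:
        s=(.0092-oo[1])/d[:,1];P=oo+s[:,None]*d;print('o',v,np.round(e,1),(P[:,[0,2]]*1000).round(1).tolist())
E
```

```text
206 [246.8 255.9 263.5 273.6 276.1] [497.8 517.6 534.1 555.8 561.2] [-10.]
208 [246.5 256.9 264.  274.3 276.6] [496.5 518.7 533.9 556.1 561.1] [-16.]
210 [246.9 257.4 264.4 274.6 277.2] [496.3 518.7 533.8 555.6 561. ] [-21.]
212 [247.3 257.8 265.  275.4 277.6] [496.3 518.5 533.9 556.2 560.7] [-27.]
214 [247.6 258.4 265.4 275.9 278.2] [496.1 518.9 533.8 555.9 560.9] [-32.]
216 [248.2 258.8 266.  276.5 278.9] [496.4 518.8 533.9 556.1 561.2] [-38.]
218 [248.5 259.3 266.4 277.1 279.3] [496.2 518.9 533.7 556.3 560.8] [-43.]
220 [249.  259.7 266.9 277.6 279.9] [496.4 518.6 533.8 556.2 560.8] [-49.]
222 [249.5 260.3 267.4 278.2 279.9] [496.5 519.  533.7 556.2 559.8] [-54.]
224 [249.9 260.5 268.3 274.2 279.7] [496.5 518.5 534.7 546.9 558.2] [-60.]
o 160 [251.9] [[513.3, 193.4]]
o 162 [252.2 259.5] [[514.0, 187.8], [528.9, 185.3]]
o 164 [252.7] [[514.9, 182.1]]
o 166 [252.8 260.6] [[515.1, 176.5], [531.1, 173.8]]
o 168 [252.9 261.2] [[515.2, 170.8], [532.5, 167.9]]
o 170 [253.1 261.3] [[515.6, 165.0], [532.7, 162.1]]
o 172 [253.1 261.2] [[515.7, 159.2], [532.6, 156.3]]
o 174 [253.1 261.1] [[515.7, 153.4], [532.6, 150.4]]
o 176 [253.2] [[515.7, 147.4]]
o 178 [253.2 261. ] [[515.8, 141.4], [532.6, 138.4]]
o 180 [253.7 260.5] [[516.7, 135.2], [531.5, 132.5]]
```

The same view puts the slot centre about 2 mm to +x of the divider, near x = 0.526. I'll shift by that and lower it gently.

Emit:
send_rows --rows '[{"xyz": [0.008,0.009,0.05],"delta_rot": [0,0,0],"fingers": 1},{"xyz": [0.008,0.009,0.09],"delta_rot": [0,0,0],"fingers": 1},{"xyz": [0.008,0.009,0.105],"delta_rot": [0,0,0],"fingers": 1},{"xyz": [0.008,0.009,0.115],"delta_rot": [0,0,0],"fingers": 1},{"xyz": [0.008,0.009,0.125],"delta_rot": [0,0,0],"fingers": 1},{"xyz": [0.008,0.009,0.135],"delta_rot": [0,0,0],"fingers": 1},{"xyz": [0.008,0.009,0.135],"delta_rot": [0,0,0],"fingers": 1}]'

```text
time_s: 5.8
tcp_pos: [0.5262, 0.0349, 0.1043]
orientation: [-2.222, -2.221, 0.0]
force: [0.9, 0.3, -1.9]
width: 0.204
grip_force: 58.8
```

```bash
python3 -c "from h import *;st()"
```

```text
t 5.80 tcp [0.5262 0.0349 0.1043] yaw 89.98 tilt [-0.0001 -0.    ] F [ 0.86  0.32 -1.85] M [-0.05  0.03 -0.05] w 0.204 g 58.8 q6 -0.16
```

Emit:
send_rows --rows '[{"xyz": [0,0,0.005],"delta_rot": [0,0,0],"fingers": 1},{"xyz": [0,0,0.01],"delta_rot": [0,0,0],"fingers": 1},{"xyz": [0,0,0.01],"delta_rot": [0,0,0],"fingers": 1}]'

```text
time_s: 6.18
tcp_pos: [0.5262, 0.035, 0.1022]
orientation: [-2.222, -2.221, 0.0]
force: [-0.3, -0.5, -1.1]
width: 0.201
grip_force: 58.8
```

```bash
python3 -c "from h import *;st()"
```

```text
t 6.17 tcp [0.5262 0.035  0.1022] yaw 89.98 tilt [-0.0001  0.    ] F [-0.3  -0.45 -1.09] M [-0.02 -0.06 -0.  ] w 0.201 g 58.8 q6 -0.16
```

Emit:
send_rows --rows '[{"xyz": [0,0,0.01],"delta_rot": [0,0,0],"fingers": 1},{"xyz": [0,0,0.02],"delta_rot": [0,0,0],"fingers": 1},{"xyz": [0,0,0.028],"delta_rot": [0,0,0],"fingers": 1},{"xyz": [0,0,0.028],"delta_rot": [0,0,0],"fingers": 1}]'

```text
time_s: 6.68
tcp_pos: [0.5262, 0.0349, 0.0967]
orientation: [-2.222, -2.221, 0.0]
force: [-0.8, -0.2, -1.0]
width: 0.202
grip_force: 59.0
```

```bash
python3 -c "from h import *;st()"
```

```text
t 6.67 tcp [0.5262 0.0349 0.0967] yaw 89.98 tilt [-0.0002  0.    ] F [-0.78 -0.24 -1.01] M [ 0.03  0.1  -0.02] w 0.202 g 59.0 q6 -0.16
```

The head is in the slot with no side load. Next I push down onto the strip.

Emit:
send_rows --rows '[{"xyz": [0,0,0.008],"delta_rot": [0,0,0],"fingers": 1},{"xyz": [0,0,0.016],"delta_rot": [0,0,0],"fingers": 1},{"xyz": [0,0,0.016],"delta_rot": [0,0,0],"fingers": 1}]'

```text
time_s: 7.05
tcp_pos: [0.5262, 0.035, 0.0936]
orientation: [2.222, 2.221, 0.0]
force: [-1.0, 0.6, 3.8]
width: 0.204
grip_force: 59.6
```

Emit:
send_rows --rows '[{"xyz": [0,0,0.008],"delta_rot": [0,0,0],"fingers": 1},{"xyz": [0,0,0.016],"delta_rot": [0,0,0],"fingers": 1},{"xyz": [0,0,0.018],"delta_rot": [0,0,0],"fingers": 1},{"xyz": [0,0,0.018],"delta_rot": [0,0,0],"fingers": 1}]'

```text
time_s: 7.55
tcp_pos: [0.5263, 0.0349, 0.0901]
orientation: [2.222, 2.221, 0.0]
force: [-2.6, 0.6, 6.4]
width: 0.201
grip_force: 59.9
```

```bash
python3 -c "from h import *;st()"
```

```text
t 7.55 tcp [0.5263 0.0349 0.0901] yaw 89.98 tilt [ 0.0002 -0.    ] F [-2.61  0.59  6.38] M [ 0.01  0.5  -0.07] w 0.201 g 59.9 q6 -0.16
```

Contact force is about 7.6 N, which matches the strip. Next is the quarter turn.

Emit:
send_rows --rows '[{"xyz": [0,-0.003,0.002],"delta_rot": [0,0,0.08],"fingers": 1},{"xyz": [0,-0.003,0.002],"delta_rot": [0,0,0.16],"fingers": 1},{"xyz": [0,-0.003,0.002],"delta_rot": [0,0,0.24],"fingers": 1},{"xyz": [0,-0.003,0.002],"delta_rot": [0,0,0.32],"fingers": 1},{"xyz": [0,-0.003,0.002],"delta_rot": [0,0,0.32],"fingers": 1}]'

```text
time_s: 8.18
tcp_pos: [0.5265, 0.0348, 0.0901]
orientation: [2.704, 1.596, 0.003]
force: [-0.2, 0.1, 5.9]
width: 0.205
grip_force: 60.0
```

```bash
python3 -c "from h import *;st()"
```

```text
t 8.18 tcp [0.5265 0.0348 0.0901] yaw 61.09 tilt [ 0.0025 -0.0004] F [-0.25  0.14  5.93] M [ 0.02  0.01 -0.04] w 0.205 g 60.0 q6 0.35
```

Emit:
send_rows --rows '[{"xyz": [0,0,0],"delta_rot": [0,0,0.09],"fingers": 1},{"xyz": [0,0,0],"delta_rot": [0,0,0.18],"fingers": 1},{"xyz": [0,0,0],"delta_rot": [0,0,0.27],"fingers": 1},{"xyz": [0,0,0],"delta_rot": [0,0,0.36],"fingers": 1},{"xyz": [0,0,0],"delta_rot": [0,0,0.45],"fingers": 1},{"xyz": [0,0,0],"delta_rot": [0,0,0.54],"fingers": 1},{"xyz": [0,0,0],"delta_rot": [0,0,0.62],"fingers": 1},{"xyz": [0,0,0],"delta_rot": [0,0,0.68],"fingers": 1},{"xyz": [0,0,0],"delta_rot": [0,0,0.68],"fingers": 1},{"xyz": [0,0,0],"delta_rot": [0,0,0.68],"fingers": 1}]'

```text
time_s: 9.43
tcp_pos: [0.5265, 0.0348, 0.0901]
orientation: [3.141, -0.001, 0.004]
force: [1.2, -0.1, 6.5]
width: 0.2
grip_force: 60.0
```

```bash
python3 - <<'E'
from h import *
st();plan([.5265,.0348,.0938],0.2)
E
```

```text
t 9.43 tcp [0.5265 0.0348 0.0901] yaw -0.03 tilt [ 0.0025 -0.0004] F [ 1.2  -0.09  6.49] M [-0.09  0.   -0.04] w 0.200 g 60.0 q6 1.41
xyz [ 0.0002 -0.0002 -0.0185] rot [ 0.0003 -0.0016 -0.0025]
```

Emit:
send_rows --rows '[{"xyz": [0,0,-0.008],"delta_rot": [0,0,0],"fingers": 1},{"xyz": [0,0,-0.015],"delta_rot": [0,0,0],"fingers": 1},{"xyz": [0,0,-0.017],"delta_rot": [0,0,0],"fingers": 1},{"xyz": [0,0,-0.017],"delta_rot": [0,0,0],"fingers": 1}]'

```text
time_s: 9.93
tcp_pos: [0.5263, 0.0348, 0.0931]
orientation: [3.141, -0.001, 0.003]
force: [3.5, -1.0, 1.7]
width: 0.205
grip_force: 59.5
```

```bash
python3 -c "from h import *;st()"
```

```text
t 9.93 tcp [0.5263 0.0348 0.0931] yaw -0.02 tilt [ 0.0019 -0.0003] F [ 3.46 -1.02  1.68] M [-0.21 -0.68  0.03] w 0.205 g 59.5 q6 1.41
```

Emit:
send_rows --rows '[{"xyz": [0,0,-0.017],"delta_rot": [0,0,0],"fingers": 0.75},{"xyz": [0,0,-0.017],"delta_rot": [0,0,0],"fingers": 0.7},{"xyz": [0,0,-0.017],"delta_rot": [0,0,0],"fingers": 0.6},{"xyz": [0,0,-0.017],"delta_rot": [0,0,0],"fingers": 0.4},{"xyz": [0,0,-0.017],"delta_rot": [0,0,0],"fingers": 0.2},{"xyz": [0,0,-0.017],"delta_rot": [0,0,0],"fingers": 0.2},{"xyz": [0,0,-0.1],"delta_rot": [0,0,0],"fingers": 0.2},{"xyz": [0,0,-0.25],"delta_rot": [0,0,0],"fingers": 0.2},{"xyz": [0,0,-0.4],"delta_rot": [0,0,0],"fingers": 0.2},{"xyz": [0,0,-0.6],"delta_rot": [0,0,0],"fingers": 0.2},{"xyz": [-0.2,0.2,-0.7],"delta_rot": [0,0,0],"fingers": 0.2},{"xyz": [-0.4,0.5,-0.7],"delta_rot": [0,0,0],"fingers": 0.2},{"xyz": [-0.6,0.8,-0.7],"delta_rot": [0,0,0],"fingers": 0.2},{"xyz": [-0.7,1.0,-0.7],"delta_rot": [0,0,0],"fingers": 0.2},{"xyz": [-0.7,1.0,-0.7],"delta_rot": [0,0,0],"fingers": 0.2},{"xyz": [-0.7,1.0,-0.7],"delta_rot": [0,0,0],"fingers": 0.2}]'

```text
time_s: 11.92
tcp_pos: [0.3857, -0.1648, 0.2329]
orientation: [-3.141, 0.001, -0.0]
force: [0.2, 0.4, 0.1]
width: 0.8
grip_force: 0.0
```

```bash
python3 - <<'E'
from h import *
S=shot('side');T=shot('top');st()
a=cv2.resize(S['pixels'][140:260,200:320],(400,400),interpolation=cv2.INTER_CUBIC)
b=cv2.resize(T['pixels'][150:240,220:330],(400,327),interpolation=cv2.INTER_CUBIC)
im=np.zeros((400,800,3),np.uint8);im[:,:400]=a;im[:327,400:]=b
cv2.imwrite('pics/r2.png',im)
for c,n in((S,'side'),(T,'top')):
    p=c['pixels'].astype(int);m=(p[...,2]-p[...,0]>90);m[:150]=0;m[240:]=0;m[:,:225]=0;m[:,315:]=0
    hsv=cv2.cvtColor(c['pixels'],cv2.COLOR_BGR2HSV);m&=hsv[...,2]>170
    v,u=np.nonzero(m);W=onz(c,np.c_[u,v],.128)[:,:2]*1000
    print(n,m.sum(),cv2.minAreaRect(W.astype(np.float32)))
E
```

```text
t 12.03 tcp [ 0.386  -0.164   0.2329] yaw 0.09 tilt [0.     0.0002] F [-0.65  0.55 -0.01] M [ 0.02 -0.05 -0.01] w 0.802 g 0.0 q6 0.89
side 121 ((527.9764404296875, 33.71360778808594), (18.09113121032715, 44.39924240112305), 89.842529296875)
top 243 ((473.83148193359375, 50.747135162353516), (145.16543579101562, 190.3862762451172), 0.27047085762023926)
```

View pics/r2.png

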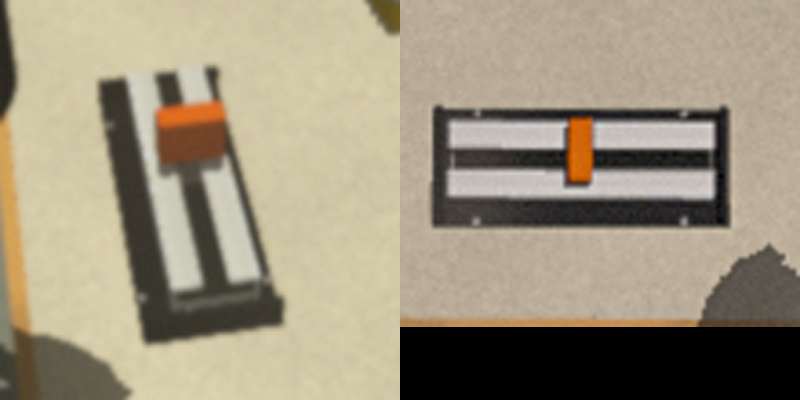

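The side view shows the divider upright at crop (190,135). The top view at (580,150) shows it crosswise within 1° and within 5 mm of the rail's middle along its length. The arm is clear, so I'm handing in.

```bash
python3 -c "from h import *;print(job.sign_off())"
```

```text
the job is handed in; nothing more can be done
None
```

I handed the job in at about 12 s: the orange divider stands upright in the rail near its middle, turned crosswise and released with the arm clear, but sign-off gave no verdict and I did not measure its final height under the lips.

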